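Set the water bath's thumbwheel to the green line

ROBOT

A 6-joint arm with a two-finger parallel gripper is mounted at the origin on the work surface. World frame = base frame: x ahead of the robot, y to its left, z up, the work surface at z = 0. Lengths are in mm, angles in rad, forces in N, time in s.
With the tool pointing down it reaches from about 275 to 825 mm from the base axis. Payload 5.2 kg.
Tool frame: the origin (TCP) lies at the very end of the fingers, on their centre line; the grasp point (between the pads) lies 19 mm behind it; z points along the fingers, y is the line along which they close (so a half turn about z gives the same grasp; the last joint's range is limited). The gripper opens to 93 mm and grips with 3 to 60 N. Pads are 15 mm wide; open, the fingers measure 128 mm over their backs; the gripper's body (75 mm by 188 mm) begins 65 mm behind the grasp point.
Start: joints at [1.108, 0.259, 1.535, -0, 1.348, -0.203], TCP at [141.265, 531.553, 218.653] pointing down, gripper open.
Joint ranges: [-3.14, 3.14], [-0.91, 2.08], [0.19, 2.58], [-1.22, 4.36], [0.22, 2.71], [-3.12, 3.12]. Speed limits (rad/s): [2.57, 2.57, 3.14, 3.14, 3.14, 3.14].

INTERFACE

Orientations are given as [roll, pitch, yaw] about the fixed x, y, z axes, in that order (R = Rz(yaw) Ry(pitch) Rx(roll)).
In Python, from bench import robot gives the robot as it stands. The module is installed in compiled form; this text tells all that it offers. Calls block until the motion is done:
- robot.move_ptp(position, orientation): joint-space move of the TCP to a pose.
- robot.move_linear(position, ori=None, speed=150, f_stop=None): straight line of the TCP; ori=None keeps the orientation; speed is the mean speed in mm/s. With f_stop (N) it stops when the force on the tool has changed by that much, and returns True; else False.
- robot.move_j(angles): joint-space move.
- robot.move_gripper(opening): opening from 0.0 (shut) to 1.0 (fully open); the grip force is fixed at half the most; returns when the fingers have stopped.
- robot.sleep(seconds).
- robot.inverse_kinematics(position, orientation): joint angles nearest the present ones, or None.
- robot.get_image(name): name is "scene" or "side" or "wrist"; returns a dict with "img" (420x560x3 uint8, blue, green, red), "fovy" (degrees; the focal length in pixels is half the picture's height over the tangent of half this angle, whatever the lens; pixels are square), "cx", "cy" (the principal point, pixels), "k1" (the pictures are not rectified: a ray, as slopes to the right and down, at radius r is drawn at 1 + k1 r^2 times it, then the intrinsics apply), "eye" and "orientation" of the camera in the world. Camera axes: x right, y down, z forward; pixel columns grow to the right and rows downward; lengths in mm; the calibration is good to about 2 mm. A picture is of the moment at which its call begins. There is no depth.
A pose or a line that the arm cannot do raises robot.MotionError and nothing moves.
- robot.hand_in(): hands the job in; it is judged then, once.
Readings, each from a call of its own:
- robot.current_t(): time.
- robot.current_qpos(): joint angles.
- robot.current_joint_vel(): joint speeds.
- robot.current_joint_efforts(): joint torques, N m.
- robot.current_tcp_pos(): TCP position.
- robot.current_eef_rot(): TCP orientation.
- robot.current_contact_force(): force on the tool from outside, world axes, zero at the start.
- robot.current_ft_torque(): the same for the moment, N m.
- robot.current_gripper_width(): opening from 0.0 (shut) to 1.0 (fully open).
- robot.current_finger_force(): force on a finger pad.
Only numpy, scipy, OpenCV 4.12 (cv2) and the standard library are available. Lean on these libraries where they do the work, as an engineer would, in place of code of your own. Each camera call takes 0.05 s, during which the arm holds its last target. There are 200 camera calls.

TASK

On the water-bath control box, slide the clear splash guard fully off the thumbwheel, roll the wheel's edge with a fingertip, away from the robot, click by click until its white mark rests in the click at the green line, then slide the guard fully shut over the wheel again. Press gently (under about 20 N) and leave the cup, jar and tray where they stand.

Things in the scene. Friction and masses are not known exactly. Their poses are not given: they have to be found in the camera images.
- controller: stainless control box fixed to the bench, 150 (x) x 180 (y) x 60 mm high; origin at the centre of its underside; x points away from the robot (yaw within 0.5 rad), y left, z up. The thumbwheel sticks out of a black slot in its flat top at x 0, y -45 mm; beside the slot are 9 pairs of thin black ticks, one per setting 0 to 8, with a wide green line in place of tick 6 (x +12 mm).
- wheel_top (a point): highest point of the unpressed wheel's rim, 12 mm above the box's top; fixed to the box, axes as the box's. Wheel 60 mm across, 14 mm wide, axle along box y. The axle is sprung: gives at about 1 N, sinks 1 mm per 1.3 N, hard stop at 5 mm (about 7.5 N). A fingertip pressed on top and drawn along box +x turns the wheel by friction; too light a touch slips.
- thumbwheel (a joint): wheel angle in rad, grows as the wheel's top moves along box +x (away from the robot). One click is 12 deg = 0.2094 rad = 6.3 mm of rim; it clicks at 0, 0.209 ... 1.676 (settings 0 to 8, stops just beyond) and, let go between, falls into the nearest. The green line is setting 6, 1.257 rad. Starts at 0 to 3. A click takes about 2 N along the rim.
- wheel_mark (a point): the white bar across the wheel's rim, 5 mm wide; turns with the wheel, 30 mm from its axle, at the very top at setting 4 and 12 mm beyond the top (box +x), level with the green line, at setting 6
- guard (a joint): travel in m of the clear splash guard that slides along the box's +y: 0 fully shut over the wheel, 0.078 fully open; stays where it is left, about 1.2 N to move
- guard_rib (a point): centre of the blue rib on the guard's roof, moving with it: 60 mm long (box x), 7 mm thick (box y), 14 mm high. The roof (86 mm in x, 40 mm in y) lies 7 mm below this point and 20 mm above the box's top. Push the rib's side along box +y to open, -y to shut.
- cup_rim (a point): centre of the mouth of a white cup, 72 mm across, 85 mm high; leave it alone
- jar: amber jar with a steel cap, 60 mm across, 100 mm high; origin at its underside; leave it alone
- tray: small steel pan, 160 x 105 x 60 mm, origin at its underside; leave it alone

How it is judged (in metres and radians):
On the way, in this order (a step that is already met when the one before it is completed fails the run):
1. the guard is slid off the wheel (at least 65 mm) (value of joint guard above 0.065 m), for 0.1 s.
2. the wheel rests, let go, in the click at the green line (1.257 rad +- 0.06) (value of joint thumbwheel between 1.197 and 1.317 rad and contact force between controller and anything else below 0.3 N), for 0.2 s.
At the end, for the whole second after the job is handed in: the wheel rests in the click at the green line (1.257 rad +- 0.06) and the guard is shut to within 6 mm (value of joint thumbwheel between 1.197 and 1.317 rad and value of joint guard below 0.006 m); the robot touches nothing.
It fails at once if the control box, wheel or guard is pressed with more than 22 N (contact force between controller and anything else above 22 N).
It fails at once if the cup, jar or tray is moved more than 20 mm (distance of any of cup_rim, jar, tray from where it was at the start of the episode above 0.02 m).
It also fails if it takes over 61 s, if anything falls off the work surface, if the arm or the gripper's body presses on something with over 40 N, if the wrist force passes 120 N, or if a joint passes its speed limit or range.

## Working session

There is one attempt and no reset: what is moved stays moved. The work goes in short steps, each a Python script; the robot and the scene stay as the last script left them, time stands still between calls to the robot, and variables do not carry over. Pictures are saved under pics/ and viewed, at most 10 in all, crops included, and the job is handed in when it is done.

```bash
mkdir -p pics; cat > h.py <<'E'
from bench import robot
import numpy as np, cv2, json
from scipy.spatial.transform import Rotation as R
def snap(cam,name):
    d=robot.get_image(cam); cv2.imwrite(f'pics/{name}.png',d['img'])
    m={k:(np.asarray(v).tolist() if k!='img' else None) for k,v in d.items()}
    json.dump(m,open(f'pics/{name}.json','w')); return d
def load(name): return json.load(open(f'pics/{name}.json'))
def Rm(o):
    o=np.array(o); return o if o.shape==(3,3) else R.from_euler('xyz',o).as_matrix()
def K(m):
    f=210/np.tan(np.radians(m['fovy'])/2); return f,m['cx'],m['cy']
def ray(m,uv):
    f,cx,cy=K(m); d=np.array([(uv[0]-cx)/f,(uv[1]-cy)/f]); s=d.copy()
    for _ in range(30): s=d/(1+m['k1']*(s@s))
    return np.array(m['eye']),Rm(m['orientation'])@np.array([s[0],s[1],1])
def atz(m,uv,z):
    e,d=ray(m,uv); return e+d*(z-e[2])/d[2]
def proj(m,p):
    f,cx,cy=K(m); c=Rm(m['orientation']).T@(np.array(p)-np.array(m['eye'])); s=c[:2]/c[2]
    s=s*(1+m['k1']*(s@s)); return s*f+[cx,cy]
E
python3 - <<'E'
from h import *
a=snap('scene','s0');b=snap('side','d0')
print({k:v for k,v in load('s0').items()},load('d0'),robot.current_t(),robot.current_eef_rot())
E
```

```text
{'img': None, 'fovy': 57.46083086602798, 'cx': 285.5294996241193, 'cy': 213.5436769334242, 'k1': -0.0693101090821346, 'eye': [997.5669396973935, -221.57620791094763, 729.0194672594041], 'orientation': [-2.522408600133333, -0.0044676182675462695, 0.9821595954980431]} {'img': None, 'fovy': 54.2000368021648, 'cx': 284.99143076753984, 'cy': 214.7484258925454, 'k1': -0.06941294874185805, 'eye': [239.76124860596627, -369.77071817853346, 682.3035132080162], 'orientation': [-2.372810551157926, -0.006818547580040857, -0.6907620746092562]} 0.1 [-3.14000626e+00 -3.08945045e-04  2.88179880e+00]
```

View pics/s0.png

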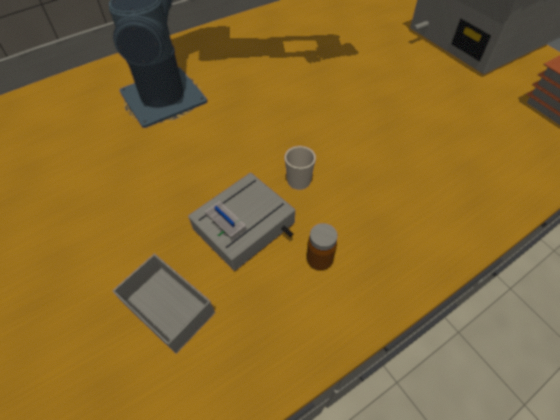

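View pics/d0.png

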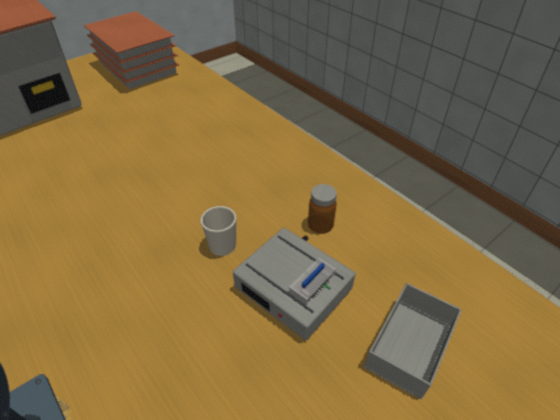

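The scene view shows the box around pixel (242,218), with the blue rib at about (225,215). The cup is at (300,165), the jar at (321,247) and the tray at (165,303). In the side view the box is around (295,275) and the rib at (313,274). I'll enlarge both views in one montage.

```bash
python3 - <<'E'
import cv2,numpy as np
a=cv2.imread('pics/s0.png')[165:275,180:304]; b=cv2.imread('pics/d0.png')[222:338,228:360]
r=lambda i:cv2.resize(i,None,fx=4,fy=4,interpolation=cv2.INTER_CUBIC)[:440,:400*2]
a=cv2.resize(a,(124*4,440),interpolation=cv2.INTER_CUBIC)
b=cv2.resize(b,(132*4,116*4),interpolation=cv2.INTER_CUBIC)
cv2.imwrite('pics/c1.png',a);cv2.imwrite('pics/c2.png',b)
E
```

```text
(no output)
```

View pics/c1.png

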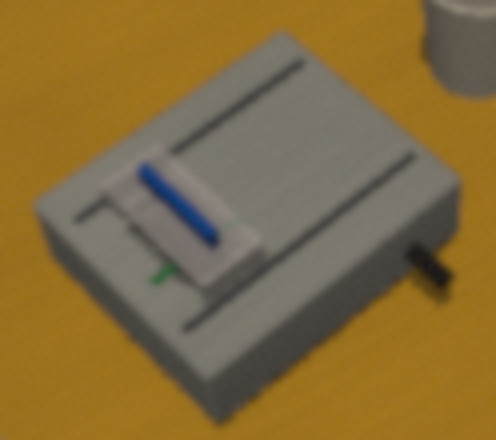

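View pics/c2.png

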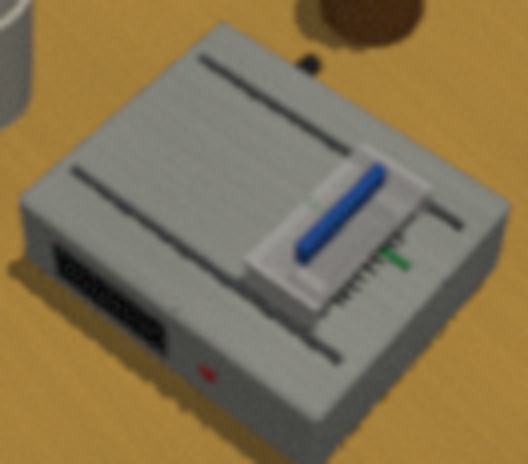

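Both crops show the four top corners. In c1 they are at (37,203), (283,35), (460,182) and (215,375). In c2 they are at (22,203), (222,25), (510,207) and (320,420). The rib ends are at c1 (145,170)–(213,241) and c2 (303,250)–(378,172). Next I fit the box pose and check it against the rib.

```bash
cat >> h.py <<'E'
def box():
    x,y,w=json.load(open('box.json')); return np.array([x,y,0]),R.from_euler('z',w).as_matrix(),w
def W(p):  # box -> world
    o,r,_=box(); return o+r@np.array(p,float)
E
python3 - <<'E'
from h import *
from scipy.optimize import least_squares
S,D=load('s0'),load('d0')
cs=lambda L,o:[np.array(p)/4+o-0.375 for p in L]
s=cs([(37,203),(283,35),(460,182),(215,375)],(180,165)); d=cs([(22,203),(222,25),(510,207),(320,420)],(228,222))
sp=[(-75,-90,60),(-75,90,60),(75,90,60),(75,-90,60)]; dp=[(-75,90,60),(75,90,60),(75,-90,60),(-75,-90,60)]
def f(q):
    r=R.from_euler('z',q[2]).as_matrix();o=np.array([q[0],q[1],0])
    return np.concatenate([proj(S,o+r@p)-u for p,u in zip(sp,s)]+[proj(D,o+r@p)-u for p,u in zip(dp,d)])
g=np.mean([atz(S,u,60) for u in s],0); q=least_squares(f,[g[0],g[1],0]); print(g,q.x,np.round(q.fun,1))
json.dump(list(q.x),open('box.json','w')); o,r,w=box()
rs=cs([(145,170),(213,241)],(180,165)); rd=cs([(303,250),(378,172)],(228,222))
for m,L in((S,rs),(D,rd)): print([np.round(r.T@(atz(m,u,94)-o),1) for u in L], )
# cup, jar, tray approx
print('jar',atz(S,(323,236),100),atz(D,(324,194),100),'cup',atz(S,(300,157),85),atz(D,(219,219),85),'tray',atz(S,(165,297),60))
print(robot.inverse_kinematics([*W((0,-70,0))[:2],150],[np.pi,0,w]),robot.inverse_kinematics([*W((0,-70,0))[:2],150],[np.pi,0,w+np.pi/2]),robot.inverse_kinematics([*W((0,-70,0))[:2],150],[np.pi,0,w-np.pi/2]))
E
```

```text
[549.2271241  -30.65084497  60.        ] [ 5.46671307e+02 -3.18722725e+01  1.84650572e-01] [-2.4  0.1 -0.7 -1.9  0.7 -1.3 -2.3  1.6 -1.8 -1.7 -0.1 -2.4  1.6 -2.2
  0.1  0.2]
[array([-25.2, -42.9,  94. ]), array([ 33.3, -45.9,  94. ])]
[array([-31.1, -44.6,  94. ]), array([ 23.4, -44.5,  94. ])]
jar [710.86316813  60.5203927  100.        ] [702.81085926  56.85043375 100.        ] cup [502.41408774 152.66118894  85.        ] [500.89866091 147.48031904  85.        ] tray [ 637.51841304 -248.66591479   60.        ]
[-3.74188536e-01  3.45401192e-01  1.58886058e+00 -4.44089210e-16
  1.20733088e+00  1.01195722e+00] [-0.37418854  0.34540119  1.58886058  0.          1.20733088 -0.55883911] [-3.74188536e-01  3.45401192e-01  1.58886058e+00 -4.44089210e-16
  1.20733088e+00  2.58275355e+00]
```

```bash
cat >> h.py <<'E'
def ori(): return [np.pi,0,box()[2]+np.pi/2]
def go(p,**k): return robot.move_linear(list(W(p)),**k)
def bpos():
    o,r,_=box(); return np.round(r.T@(np.array(robot.current_tcp_pos())-o),1)
E
python3 - <<'E'
from h import *
robot.move_gripper(0.0)
robot.move_ptp(list(W((0,-66,180))),ori())
d=snap('wrist','w0'); print(robot.current_t(),bpos(),robot.current_contact_force(),load('w0'))
m=load('w0')
for p in [(0,-45,94),(-75,-90,60),(75,-90,60),(-75,90,60),(75,90,60)]: print(p,proj(m,W(p)))
E
```

```text
4.2667 [  0.3 -65.1 180.1] [0.52600428 0.44905788 0.18043475] {'img': None, 'fovy': 68.53088951361929, 'cx': 283.4839268541662, 'cy': 205.6234660999754, 'k1': -0.030066973713043853, 'eye': [545.4676609665496, -24.267564764197672, 345.4793204535941], 'orientation': [2.8764736703829135, -0.0011018617042644063, 0.18604648291844894]}
(0, -45, 94) [282.80655242 187.55281226]
(-75, -90, 60) [206.15404962 225.45161072]
(75, -90, 60) [359.40758622 225.60098119]
(-75, 90, 60) [193.16526708  20.81260405]
(75, 90, 60) [372.74796728  21.13913534]
```

View pics/w0.png

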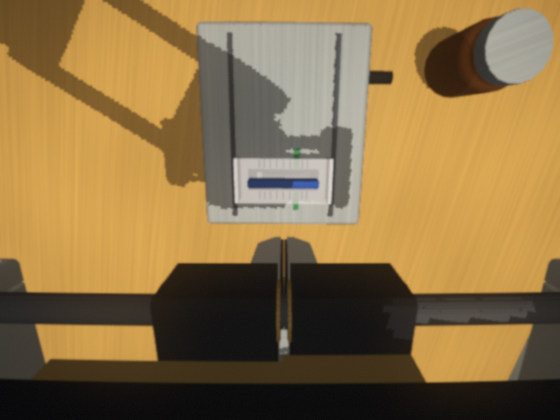

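The wrist view confirms the fit. The box corners are at (207,224), (359,224), (198,23) and (371,23), and the rib centre is at about (283,183), all within a few mm of the prediction. Next I push the guard open.

```bash
python3 - <<'E'
from h import *
go((0,-66,110)); go((0,-66,85),speed=60)
print(bpos(),robot.current_contact_force(),robot.current_t())
print(go((0,-30,85),speed=40,f_stop=7),bpos(),robot.current_t())
print(go((0,30,85),speed=25,f_stop=5),bpos(),robot.current_contact_force(),robot.current_t())
p=bpos(); go((0,p[1]-5,85),speed=60); go((0,p[1]-8,120))
go((0,-100,150),speed=200)
snap('wrist','w1'); print(bpos(),robot.current_t()); m=load('w1')
for s in range(9):
    t=(s-4)*np.radians(12); print(s,proj(m,W((30*np.sin(t),-45,42+30*np.cos(t)))).round(1))
i=cv2.imread('pics/w1.png'); u,v=proj(m,W((0,-25,70))).astype(int)
cv2.imwrite('pics/c3.png',cv2.resize(i[max(0,v-75):v+75,u-100:u+100],None,fx=4,fy=4,interpolation=cv2.INTER_CUBIC)); print(u-100,max(0,v-75))
E
```

```text
[ -0.2 -66.   84.7] [-0.04773653 -0.03308125  0.42526451] 5.45
False [ -0.4 -29.7  84.8] 6.5
True [ 0.1 20.7 84.9] [ 1.34714999 -1.71837682  1.43145085] 8.3083
[ -0.6 -98.5 149.1] 9.725
0 [256.5 146.3]
1 [262.  146.7]
2 [268.6 147. ]
3 [276.1 147.2]
4 [284.2 147.2]
5 [292.2 147.2]
6 [299.7 147. ]
7 [306.4 146.7]
8 [311.8 146.3]
184 45
```

View pics/c3.png

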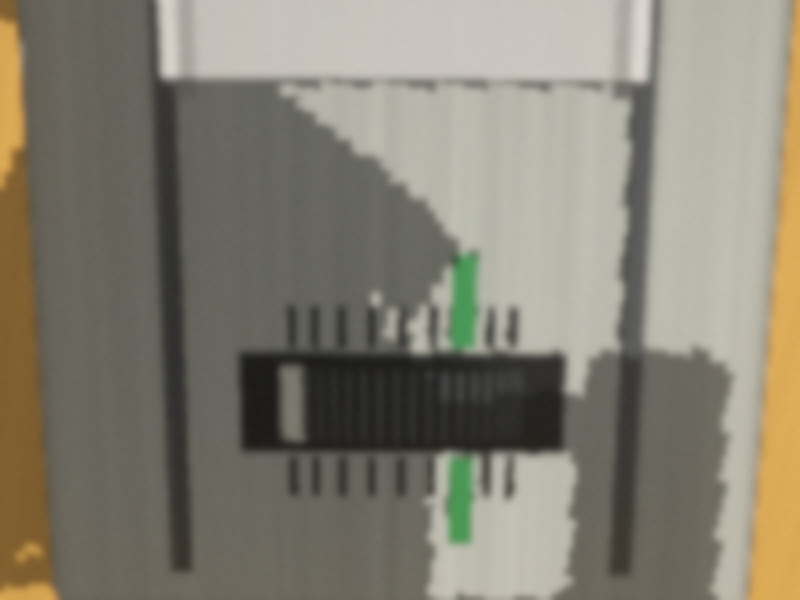

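The guard is fully open. The mark is at crop (292,402), level with the first tick, so the wheel is at setting 0 and needs 6 clicks. I'll start with one 2-click stroke and measure how far the wheel turns.

```bash
cat >> h.py <<'E'
def stroke(n,f=5.2,y=-45):
    L=6.283*n; go((-L/2,y,80)); hit=go((-L/2,y,66.5),speed=12,f_stop=f)
    p=bpos(); F=robot.current_contact_force(); go((L/2,y,p[2]),speed=15); 
    robot.sleep(.1); print('hit',hit,p,F,'end',bpos(),robot.current_contact_force()); go((L/2,y,80),speed=60)
def mark(name):
    go((0,-100,130),speed=200); robot.sleep(.2); snap('wrist',name); m=load(name); i=cv2.imread(f'pics/{name}.png')
    P=[proj(m,W((30*np.sin(t),-45,42+30*np.cos(t)))) for t in (np.arange(9)-4)*np.radians(12)]
    v=int(P[4][1])-1; u0,u1=int(P[0][0])-6,int(P[8][0])+6
    prof=i[v-4:v+5,u0:u1].mean((0,2)); prof-=np.median(prof); w=np.clip(prof-.6*prof.max(),0,None); c=u0+(w*np.arange(len(w))).sum()/w.sum()
    print('mark u',c,'setting',np.interp(c,[p[0] for p in P],range(9)),prof.max(),'t',robot.current_t(),[round(p[0]) for p in P])
    return i,v
E
python3 - <<'E'
from h import *
robot.move_linear(list(W((-6.28,-45,90))),speed=150)
stroke(2); i,v=mark('w2')
cv2.imwrite('pics/c4.png',cv2.resize(i[v-40:v+40,210:360],None,fx=4,fy=4,interpolation=cv2.INTER_CUBIC))
E
```

```text
hit True [ -6.2 -45.   68.7] [-1.15665443  0.34479826  5.61162269] end [  6.6 -45.1  69. ] [-0.6058168  -0.41325218  5.44796713]
mark u 266.45653895860255 setting 1.8628272742161136 90.68518518518518 t 13.7917 [254, 260, 267, 276, 284, 293, 301, 309, 314]
```

View pics/c4.png

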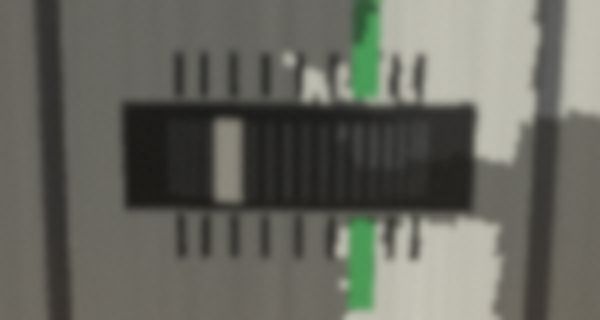

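The mark is at crop (229,160), on the third tick, so the wheel moved exactly 2 clicks to setting 2. Two more strokes like that should bring it to 6.

```bash
python3 - <<'E'
from h import *
robot.move_linear(list(W((-6.28,-45,90))),speed=150)
stroke(2); stroke(2); i,v=mark('w3')
cv2.imwrite('pics/c5.png',cv2.resize(i[v-40:v+40,210:360],None,fx=4,fy=4,interpolation=cv2.INTER_CUBIC))
E
```

```text
hit True [ -6.  -45.   68.7] [-0.19366957  0.23428485  5.83358679] end [  6.7 -45.1  69. ] [0.37788149 0.59902018 5.9271846 ]
hit True [ -6.  -45.   68.7] [-0.30847713  1.09155914  6.78483322] end [  6.6 -45.1  68.9] [1.66009038 0.5788858  4.93903046]
mark u 301.3861232578679 setting 6.003523501624253 161.0925925925926 t 20.375 [254, 260, 268, 276, 284, 293, 301, 309, 314]
```

View pics/c5.png

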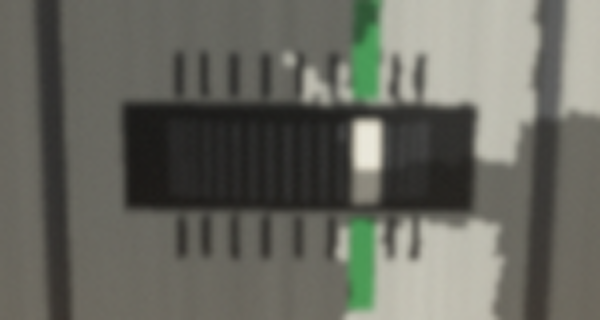

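The mark is at crop (366,160), in line with the green line, so the wheel is at setting 6. Now I shut the guard.

```bash
python3 - <<'E'
from h import *
go((0,58,130),speed=150); go((0,58,85),speed=80)
print(bpos(),robot.current_contact_force())
print(go((0,30,85),speed=40,f_stop=7),bpos())
print(go((0,-25,85),speed=40,f_stop=7),bpos())
print(go((0,-45,85),speed=20,f_stop=5),bpos(),robot.current_contact_force())
p=bpos(); go((0,p[1]+6,85),speed=60); go((0,p[1]+6,130)); go((0,-100,150),speed=200)
snap('wrist','w4'); print(robot.current_t(),robot.current_contact_force())
i=cv2.imread('pics/w4.png'); cv2.imwrite('pics/c6.png',cv2.resize(i[45:195,184:384],None,fx=4,fy=4,interpolation=cv2.INTER_CUBIC))
E
```

```text
[ 0.2 57.8 85.1] [0.3593993  0.07840742 0.29480424]
False [-0.1 29.8 84.9]
False [  0.4 -25.1  85.2]
True [ -0.2 -31.9  84.7] [0.62227002 0.93130588 0.025238  ]
26.475 [-0.56422936 -0.36062213 -0.418999  ]
```

View pics/c6.png

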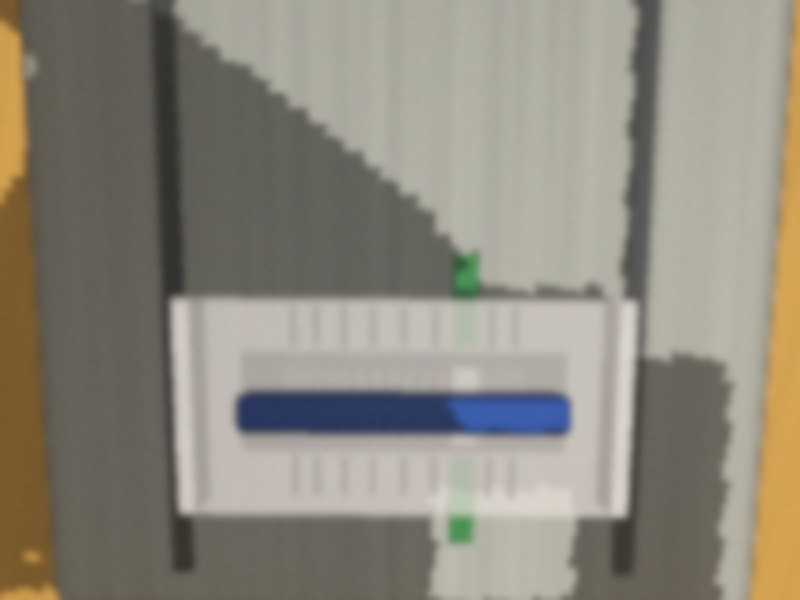

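The guard covers the wheel, and the mark still shows at the green line (crop about 465,380). Before handing in I'll check numerically that it is fully shut, with a second gentle push.

```bash
python3 - <<'E'
from h import *
m=load('w4'); 
off=np.array([0,145.5-147.2])
for g in (0,3,6): print(g,'rib top',proj(m,W((0,-45+g,94)))+off,'roof edges',proj(m,W((0,-65+g,80)))+off,proj(m,W((0,-25+g,80)))+off)
print(robot.current_tcp_pos())
go((0,-22,130),speed=200); go((0,-22,85),speed=80)
print(go((0,-45,85),speed=15,f_stop=8),bpos(),robot.current_contact_force())
p=bpos(); go((0,p[1]+6,85),speed=60); go((0,p[1]+6,130)); go((0,-100,150),speed=200)
snap('wrist','w5'); print(robot.current_t())
a,b=cv2.imread('pics/w4.png'),cv2.imread('pics/w5.png')
for i in(a,b):
    k=((i[...,0].astype(int)-i[...,2])>50)[100:200,235:335]; print(np.argwhere(k).mean(0)+[100,235])
E
```

```text
0 rib top [284.4778939  147.59978735] roof edges [284.49045944 172.50663852] [284.49713803 118.53714992]
3 rib top [284.47837279 143.29168456] roof edges [284.49100363 168.61364431] [284.49758206 114.30620865]
6 rib top [284.478843   138.95487289] roof edges [284.49154153 164.69599164] [284.49801702 110.04919677]
[ 564.06506695 -129.06599575  148.81019508]
True [ -0.3 -31.8  84.6] [-0.24623344  0.33781332  0.52517645]
29.8667
[147.78528827 290.49900596]
[148.01165049 291.0815534 ]
```

The rib and roof edges match full closure, and the second push stopped at the same place, so I'm handing in.

```bash
python3 -c "
from h import *
print(robot.hand_in())"
```

```text
the job is handed in; nothing more can be done
None
```

I slid the guard off, rolled the wheel from setting 0 to the green line (setting 6), slid the guard fully shut again, and handed the job in at about 30 s; `hand_in()` returned no verdict.

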